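# Hold a culture sample in the photometer's beam at 600 nm

### The job

Get the bench photometer ready for a density reading of the third culture sample: turn the wavelength dial on its top to 600 nm and let go of it, then pull the spring-return cell slide out at the front until the third cuvette counted from the front stands in the beam, in line with the two beam marks beside the chamber. The slide springs back when released, so keep hold of its pull grip and finish while still holding it there for the reading; do not push the beaker, flask or jar about.

Things in the scene. Friction and masses are not known exactly. Their poses are not given: they have to be found in the camera images.
- photometer: white bench photometer, grey base, fixed to the worktop: 200 mm deep (x), 260 wide (y), 100 high, turned up to 0.3 rad. Origin: centre of its underside; x points from its front to its back, y to its left seen from the front. Front face with display and pull rod at x = -100 mm; wavelength dial on top at the right (x = -8, y = -62 mm); open cell chamber on top at the left.
- wavelength_knob (a joint): wavelength knob's angle, rad, growing clockwise from above; the scale runs evenly from 400 nm at 0 to 700 nm at 4.712 (600 nm = 3.142): long marks every 50 nm, short ones every 10, digits 4 5 6 7 for 400 to 700. From the front, 550 nm points straight to the back, 600 nm 45 degrees right of that. Starts between 510 and 570 nm; friction 0.04 Nm: stays where left.
- knob_grip (a point): point on the knob's vertical axis halfway up its black grip bar, 124 mm above the worktop. Bar 46 mm long, 13 mm thick, from 107 to 137 mm above the worktop, on a round skirt 57 mm across; dial plate under it at 101 mm. The point's x axis points along the bar to the end with the white pointer line and turns with the knob.
- cell_slide (a joint): how far the cell slide is pulled out of the front, in m: 0 at rest (first, front cuvette in the beam), 0.020 second, 0.040 third, 0.060 fourth cuvette in the beam, end stop 0.062. A spring pulls it back: 4 N at rest, 100 N/m more, so 8 N at 0.040; no detents.
- pull_grip (a point): black spool-shaped grip on the end of the slide's pull rod, sticking out of the photometer's front. Origin: centre of its waist, 62 mm above the worktop, 31 mm before the front face at rest; axes as the photometer's: pulling moves it along its -x. Waist 18 mm in diameter and 26 mm long (along x), between two flanges 30 mm in diameter, 6 mm (rear) and 8 mm (front) thick.
- beam_mark (a point): point midway between the two short black beam marks on the top cover beside the cell chamber (opening 98 x 42 mm), 100 mm above the worktop; the beam crosses the chamber here along the photometer's y. In the chamber an aluminium carriage holds four glass cuvettes, 12.5 mm square, in a row along x, 20 mm apart.
- beaker: bystander: steel beaker, 67 mm wide, 82 mm high; origin at the centre of its underside
- flask: bystander: small conical glass flask, 57 mm wide, 102 mm high; origin at the centre of its underside
- black_jar: bystander: glass jar with black lid, 60 mm wide, 125 mm high; origin at the centre of its underside

How it is judged:
By the outcome, as a careful person would: the job done as asked, in the order asked, and still so for the second after the job is handed in, while the arm keeps its last pose, push and grip.
It also fails if it takes over 50 s, if anything falls off the work surface, if the arm or the gripper's body presses on something with over 40 N, if the wrist force passes 120 N, or if a joint passes its speed limit or range.

### The arm

A 7-joint arm with a two-finger parallel gripper is mounted at the origin on a cart in front of the work surface, level with it; the furniture and walls round the work are solid. World frame = base frame: x ahead of the robot, y to its left, z up, the work surface at z = 0. Lengths are in m, angles in rad, forces in N, time in s.
With the tool pointing down it reaches from about 0.425 to 0.825 m from the base axis. Payload 3.6 kg.
Tool frame: the origin (TCP) lies midway between the tips of the shut fingers; the grasp point (between the pads) lies 19 mm behind it; z points along the fingers, y is the line along which they close (so a half turn about z gives the same grasp; the last joint's range is limited). The gripper opens to 93 mm and grips with 3 to 60 N. Pads are 15 mm wide; open, the fingers measure 128 mm over their backs; the gripper's body (75 mm by 188 mm) begins 65 mm behind the grasp point.
Start: joints at [1.153, 0.615, -0.013, 1.423, 0.008, 1.103, -0.04], TCP at [0.248, -0.601, 0.219] pointing down, gripper open.
Joint ranges: [-3.12, 3.12], [-0.3, 2.06], [-1.34, 1.32], [0.26, 2.42], [-1.36, 4.5], [0.01, 1.98], [-2.84, 2.84]. Speed limits (rad/s): [2.79, 2.79, 3.14, 3.14, 3.14, 3.14, 3.14].

### API

Orientations are given as [roll, pitch, yaw] about the fixed x, y, z axes, in that order (R = Rz(yaw) Ry(pitch) Rx(roll)).
In Python, from workcell import telemetry, grab_frame, get_calibration, ticket gives the robot as it stands.
- The arm moves only by the shell command python3 -m pendant 'ROWS' [OPENING] [FORCE]. ROWS is JSON, one flat list of numbers, 6 for each row, row after row: the shift along the tool's x, y, z in mm, then the turn, a rotation vector about the tool's x, y, z in degrees. In form: [tx, ty, tz, wx, wy, wz, tx, ty, tz, wx, wy, wz, ...]. A call has 1 to 10 rows; each row is the pose to reach, as a shift and turn from the pose commanded when the call began, along the tool's axes at that moment; what a row does not reach only later rows make up. A row lasts 1/10 s, in which the tool goes at most 50 mm and 8.59 degrees, less where a joint would pass 70% of its speed; a pose out of reach is approached as far as the arm can. A call with a gripper value outside its range is refused whole. OPENING is the closure, from -1 (fully open) to 1 (shut), set as the call begins (- or left out, the last holds). The fingers move at their own pace and stop on an object; FORCE is the grip in N (left out, the last holds). Time passes only in rows, so rows that repeat a pose let the fingers close. It gives the time, the measured TCP pose, the force, the opening and the grip force at its end, in the units of the state.
- telemetry.get_obs(): the state, without advancing time (a new reading comes with each control period).
- grab_frame(name): name is "side" or "top"; returns the picture (420x560x3 uint8, blue, green, red); there is no depth.
- get_calibration(name): a dict with "intrinsics" (3x3 intrinsics, pixels), "position" and "attitude" of the camera in the world. Camera axes: x right, y down, z forward; pixel columns grow to the right and rows downward; lengths in m; the calibration is good to about 2 mm. A picture is of the moment at which its call begins. get_calibration takes no time and is no camera call.
- ticket.job_done(): hands the job in; it is judged then, once.
The state is a dict: "time": time; "joint_pos": joint angles; "qvel": joint speeds; "tau": joint torques, N m; "ee_pos": TCP position; "orientation": TCP orientation; "wrist_force": force on the tool from outside, world axes, zero at the start; "moment": the same for the moment, N m; "opening": finger opening in m; "grip_force": force on a finger pad.
Only numpy, scipy, OpenCV 4.12 (cv2) and the standard library are available. Lean on these libraries where they do the work, as an engineer would, in place of code of your own. Each camera call takes 0.05 s, during which the arm holds its last target. There are 200 camera calls.

## Working session

There is one attempt and no reset: what is moved stays moved. The work goes in short steps, Python scripts to look and compute and a shell command to move; the robot and the scene stay as the last step left them, time stands still between calls to the robot, and variables do not carry over. Pictures are saved under pics/ and viewed, at most 10 in all, crops included, and the job is handed in when it is done.

```bash
ls; mkdir -p pics
python3 - <<'E'
from workcell import telemetry, grab_frame, get_calibration
import cv2
o=telemetry.get_obs();print(o)
for n in("side","top"):
    cv2.imwrite(f"pics/{n}0.png",grab_frame(n));print(get_calibration(n))
E
```

```text
pics
{'time': 0.0, 'joint_pos': array([ 1.15249391,  0.61591286, -0.01262241,  1.42489147,  0.00807397,
        1.10340893, -0.04042539]), 'qvel': array([-1.51815861e-05, -8.50379493e-04, -1.92383815e-04,  3.22709440e-04,
        1.07140897e-03, -2.83677639e-04, -1.00061396e-03]), 'tau': array([ 3.90081004e-04, -4.58937407e+01,  2.09316979e-01, -1.65748322e+01,
       -6.10498851e-02,  2.03330372e-02,  2.31925787e-04]), 'ee_pos': array([ 0.24791957, -0.60000108,  0.21748775]), 'orientation': array([-3.13902144e+00,  1.06770687e-05,  3.91836690e-01]), 'wrist_force': array([-0.4614491 ,  0.12988685,  0.52500075]), 'moment': array([ 0.00341273,  0.00599712, -0.00769352]), 'grip_force': 0.0, 'opening': 0.09292087809038738}
{'intrinsics': array([[428.09441895,   0.        , 275.59948722],
       [  0.        , 428.09441895, 202.35267916],
       [  0.        ,   0.        ,   1.        ]]), 'position': array([0.10845814, 0.07625883, 0.96065929]), 'attitude': array([-2.67420276,  0.00609573, -1.63502451])}
{'intrinsics': array([[452.78210572,   0.        , 280.03614706],
       [  0.        , 452.78210572, 204.46807372],
       [  0.        ,   0.        ,   1.        ]]), 'position': array([-0.01564306,  0.21367536,  1.07055688]), 'attitude': array([-2.60470753, -0.00717424, -1.82731857])}
```

View pics/side0.png

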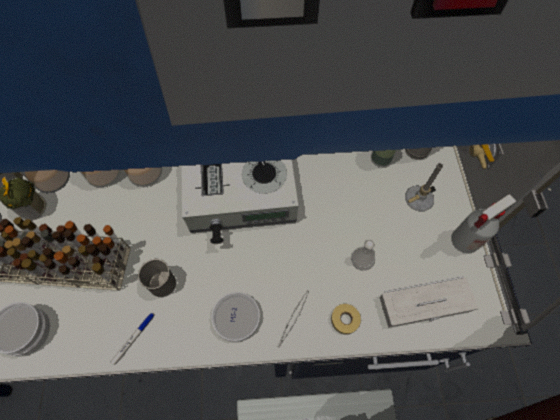

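View pics/top0.png

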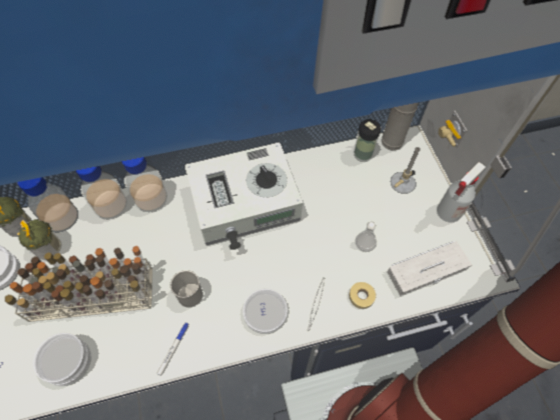

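The top view shows the photometer (about 190-300, 150-240), its dial at (266,180), the chamber at (219,190) and the pull grip at (234,239). The beaker is at (187,289), left-front. The flask is at (367,237) and the jar at (368,140), both well to the right.

```bash
cat > h.py <<'E'
import numpy as np,cv2
from scipy.spatial.transform import Rotation as R
from workcell import telemetry, grab_frame, get_calibration
def ray(n,u,v):
    c=get_calibration(n);d=np.linalg.solve(c["intrinsics"],[u,v,1.])
    return np.array(c["position"]),R.from_euler('xyz',c["attitude"]).apply(d)
def onz(n,u,v,z):
    p,d=ray(n,u,v);return p+d*(z-p[2])/d[2]
def proj(n,P):
    c=get_calibration(n);q=R.from_euler('xyz',c["attitude"]).inv().apply(np.array(P)-c["position"])
    q=q@c["intrinsics"].T;return q[:2]/q[2]
E
python3 - <<'E'
from h import *
a=cv2.imread("pics/top0.png")[140:250,180:310];b=cv2.imread("pics/side0.png")[150:250,170:305]
cv2.imwrite("pics/c_top.png",cv2.resize(a,(780,660),interpolation=cv2.INTER_CUBIC)[:600])
cv2.imwrite("pics/c_side.png",cv2.resize(b,(800,593),interpolation=cv2.INTER_CUBIC))
for n,k,g in(("top",(266,180),(234,239)),("side",(264,174),(217,234))):
    print(n,onz(n,*k,.101),onz(n,*g,.062))
E
```

```text
top [0.62072267 0.07691868 0.101     ] [0.49535006 0.19008438 0.062     ]
side [0.61735293 0.07583517 0.101     ] [0.49010068 0.19043666 0.062     ]
```

View pics/c_top.png

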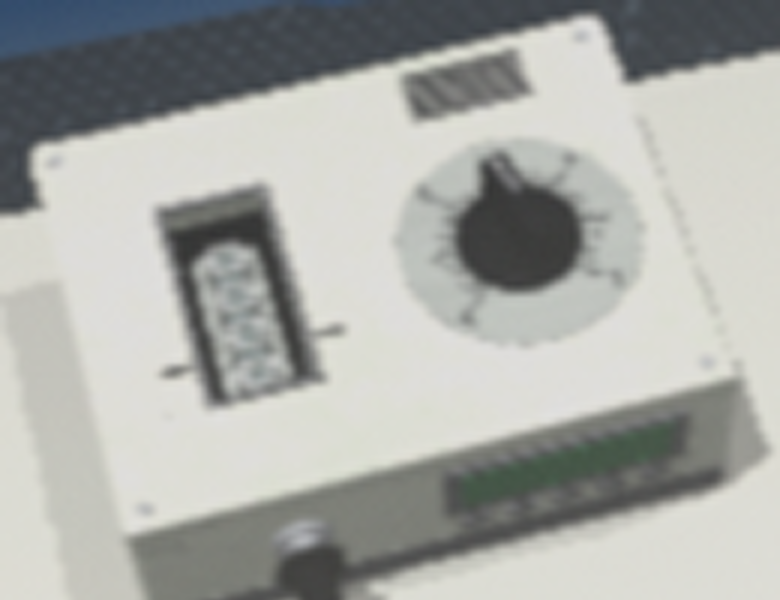

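View pics/c_side.png

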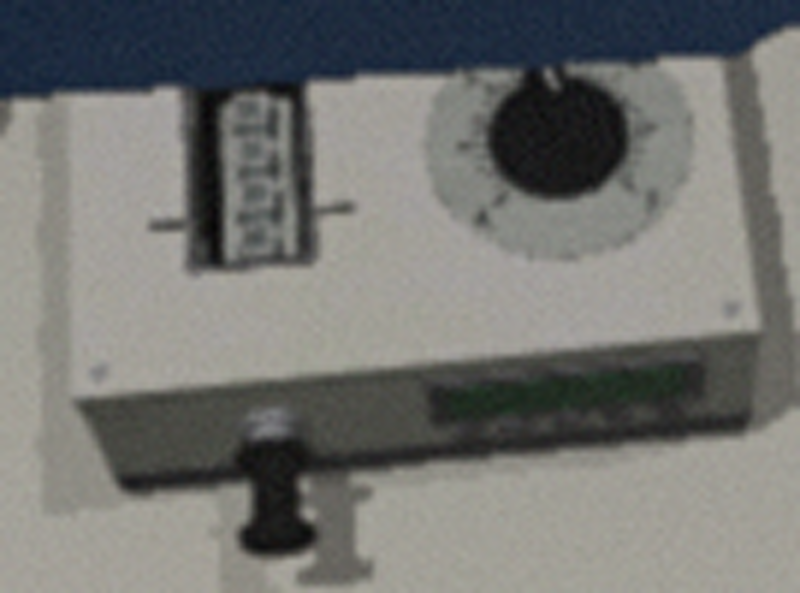

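The enlarged crops show the cover corners, the dial disc centre (521,241 in the top crop), beam marks (175,371) and (333,330), pointer end (497,160), and the grip waist (275,495 in the side crop).

Run:
```python
from h import *
T=lambda x,y,z:onz("top",x/6+180-.4,y/6+140-.4,z)
S=lambda x,y,z:onz("side",x/5.926+170-.4,y/5.93+150-.4,z)
FL,BL,BR,FR=[T(*p,.1) for p in((128,535),(35,150),(600,15),(740,380))]
sFL,sFR=S(77,400,.1),S(760,332,.1)
ang=lambda d:np.arctan2(d[1],d[0])
print("yaw",ang(BL-FL),ang(BR-FR),ang(FL-FR)-np.pi/2,ang(sFL-sFR)-np.pi/2, ang(BL-BR)-np.pi/2)
print("lens",np.linalg.norm(BL-FL),np.linalg.norm(FL-FR),np.linalg.norm(sFL-sFR))
ctop=(FL+BL+BR+FR)/4
yaw=np.mean([ang(FL-FR)-np.pi/2,ang(sFL-sFR)-np.pi/2,ang(BL-BR)-np.pi/2,ang(BL-FL)])
r=R.from_euler('z',yaw)
print("corner side",sFL,sFR,FL,FR)
print("c",ctop,(sFL+sFR)/2+r.apply([.1,0,0]),"yaw",yaw)
kc=ctop+r.apply([-.008,-.062,0]);print("knob from c",kc)
k1=T(521,241,.101);k2=S(558,132,.101);print("knob dial",k1,k2)
# skirt+bar
g=S(275,495,.062);print("grip",g,"top",T(310,590,.062), "in ph frame",r.inv().apply(g-ctop))
bm=[(T(175,371,.1)+T(333,330,.1))/2,(S(168,225,.1)+S(337,209,.1))/2];print("beam",bm,[r.inv().apply(b-ctop) for b in bm])
for t,k in((T(497,160,.137),k1),(T(520,185,.137),k1),(S(533,72,.137),k2),(S(553,88,.137),k2)):
    d=r.inv().apply(t-k);th=np.arctan2(-d[1],d[0]);print("ptr",d,"cw from back deg",np.degrees(th),"nm",550+th/4.712*300)
```

```text
yaw 0.038126817180107804 0.038233496569960744 0.03242262634706172 0.04311127996056152 0.042860592825008315
lens 0.19848025034910063 0.2589488053585098 0.25756719664377503
corner side [0.51970716 0.26167889 0.1       ] [0.53080777 0.00435101 0.1       ] [0.52301516 0.26260015 0.1       ] [0.53140949 0.00378744 0.1       ]
c [0.62705533 0.13700771 0.1       ] [0.62518091 0.13692698 0.1       ] yaw 0.03913032907818484
knob from c [0.62148691 0.07474221 0.1       ]
knob dial [0.62114647 0.07566607 0.101     ] [0.623172   0.07609001 0.101     ]
grip [0.4925277  0.19268629 0.062     ] top [0.49993356 0.19604529 0.062     ] in ph frame [-0.13224648  0.06089872 -0.038     ]
beam [array([0.59608606, 0.19682664, 0.1       ]), array([0.5935812 , 0.19625208, 0.1       ])] [array([-2.86054250e-02,  6.09846707e-02, -2.77555756e-17]), array([-3.11308435e-02,  6.05085379e-02, -2.77555756e-17])]
ptr [0.01887945 0.00437626 0.036     ] cw from back deg -13.050686910770466 nm 535.4980397130812
ptr [ 0.0037859  -0.00135257  0.036     ] cw from back deg 19.660085812596982 nm 571.8463430807158
ptr [0.005994   0.00793316 0.036     ] cw from back deg -52.92665164163922 nm 491.1877546772496
ptr [-0.00195856  0.00097763  0.036     ] cw from back deg -153.47352591570714 nm 379.45978298765266
```

Run:
```python
from h import *
# 3D line of lower blue edge, as intersection of two view planes
pl=[]
for n,f in(("side",pics) if 0 else ("side","pics/side0.png"),("top","pics/top0.png")):
    im=cv2.imread(f).astype(int);m=(im[...,0]>im[...,2]*1.8)&(im[...,0]>60)
    pts=[]
    for u in range(200,440,10):
        v=np.flatnonzero(m[:200,u])
        if len(v): pts.append((u,v.max()))
    pts=np.array(pts);c=np.polyfit(pts[:,0],pts[:,1],1)
    k=abs(pts[:,1]-np.polyval(c,pts[:,0]))<4;c=np.polyfit(pts[k,0],pts[k,1],1);print(n,c,k.sum())
    p,a=ray(n,200,np.polyval(c,200));_,b=ray(n,440,np.polyval(c,440));nn=np.cross(a,b);pl.append((nn/np.linalg.norm(nn),p))
N=np.array([q[0] for q in pl]);d=[q[0]@q[1] for q in pl]
dr=np.cross(*N);dr/=np.linalg.norm(dr);print("dir",dr)
for y in(-.3,0.,.2):print(np.linalg.solve(np.vstack([N,[0,1,0]]),[*d,y]))
for nm,t,s,z in(("beaker",(187,289),(157,278),.05),("flask",(367,237),(364,257),.04),("bottle",(460,195),(480,228),.12)):
    print(nm,onz("top",*t,z),onz("side",*s,z))
```

```text
side [-9.01739130e-02  1.81571449e+02] 24
top [ -0.19782609 184.48188406] 24
dir [ 0.17618692 -0.96021997 -0.21664668]
[ 0.30630941 -0.3         0.67567094]
[0.25126361 0.         0.74335752]
[0.21456641 0.2        0.7884819 ]
beaker [0.40052488 0.3236653  0.05      ] [0.39963503 0.323552   0.05      ]
flask [ 0.42743283 -0.13891949  0.04      ] [ 0.42100748 -0.13843996  0.04      ]
bottle [ 0.44485841 -0.37601221  0.12      ] [ 0.44191116 -0.37600352  0.12      ]
```

Run:
```python
from h import *
def tri(s,t):
    p,a=ray("side",*s);q,b=ray("top",*t);A=np.array([a,-b]).T
    x=np.linalg.lstsq(A,q-p,rcond=None)[0];return (p+a*x[0]+q+b*x[1])/2,np.linalg.norm(p+a*x[0]-q-b*x[1])
print(tri((172,125),(317,91)),tri((228,25),(370,29)),tri((318,21),(404,24)),tri((413,14),(453,16)))
print(tri((264,174),(266,180)))
```

```text
(array([0.22986238, 0.11634021, 0.80554636]), np.float64(0.0022847298843535636)) (array([0.22356176, 0.08493574, 0.86336287]), np.float64(0.0014994001079406505)) (array([0.23210274, 0.05405703, 0.8555439 ]), np.float64(0.001038754131026919)) (array([0.21705364, 0.02733675, 0.86871742]), np.float64(0.00022640002339458214))
(array([0.61924621, 0.07640215, 0.10062828]), np.float64(0.003095332766935666))
```

```bash
python3 -c "
import cv2
cv2.imwrite('pics/up.png',cv2.hconcat([cv2.resize(cv2.imread('pics/'+n+'0.png')[:200],(400,143*2)) for n in('side','top')]))"
```

```text
(no output)
```

View pics/up.png

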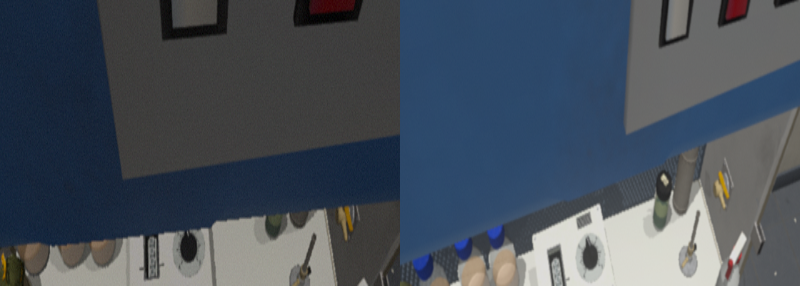

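The upper crops show a blue cupboard front with a labelled grey panel. It triangulates to x about 0.23, with its lower edge near z 0.74, so the elbow must stay low. Next I check the tall items along the transit.

Run:
```python
from h import *
def tri(s,t):
    p,a=ray("side",*s);q,b=ray("top",*t);A=np.array([a,-b]).T
    x=np.linalg.lstsq(A,q-p,rcond=None)[0];return (p+a*x[0]+q+b*x[1])/2,np.linalg.norm(p+a*x[0]-q-b*x[1])
print("bottle tip",tri((512,200),(482,167)),"pen",tri((440,167),(418,150)))
print(onz("top",450,216,0),onz("side",463,246,0),onz("top",405,183,.02))
print("jar",onz("top",370,126,.125))
```

```text
bottle tip (array([ 0.47127916, -0.42094555,  0.18771733]), np.float64(0.00010940375857562061)) pen (array([ 0.5698117 , -0.30424431,  0.1675908 ]), np.float64(0.00032517897801404613))
[ 0.44813819 -0.39367432  0.        ] [ 0.44631928 -0.38727569  0.        ] [ 0.56772922 -0.3069691   0.02      ]
jar [ 0.70586849 -0.23509839  0.125     ]
```

```bash
python3 -m pendant '[16,-12,-15,0,0,0,47,-37,-25,0,0,0,82,-65,-25,0,0,0,117,-94,-25,0,0,0,152,-122,-25,0,0,0,188,-150,-25,0,0,1,223,-178,-25,0,0,2,258,-206,-25,0,0,3,289,-231,-25,0,0,4,313,-249,-25,0,0,5]' -1 25; python3 -c "
from workcell import telemetry as t
o=t.get_obs();print(o['joint_pos'],o['wrist_force'])"
```

```text
time: 1.1
ee_pos: [0.4433, -0.2478, 0.2434]
orientation: [-3.14, -0.0, 0.307]
wrist_force: [-0.3, 0.6, 0.2]
opening: 0.0932
grip_force: 0.0
[ 0.51165184  0.36953481 -0.06182671  1.78999934  0.0253348   0.98383476
 -0.8237841 ] [-0.31347117  0.59770636  0.18461118]
```

```bash
python3 -m pendant '[15,-14,0,0,0,0,48,-46,0,0,0,0,82,-78,0,0,0,1,116,-110,0,0,0,2,150,-142,0,0,0,2.2,184,-175,10,0,0,2.2,216,-205,30,0,0,2.2,245,-233,50,0,0,2.2,262,-249,65,0,0,2.2,268,-254,75,0,0,2.2]'
python3 - <<'E'
from h import *
o=telemetry.get_obs();print(o['joint_pos'],o['ee_pos'],o['orientation'])
f=grab_frame("top");cv2.imwrite("pics/t2.png",cv2.resize(f[120:260,160:330],(728,600),interpolation=cv2.INTER_CUBIC))
E
```

```text
time: 2.1
ee_pos: [0.6215, 0.0757, 0.1665]
orientation: [-3.139, 0.002, 0.271]
wrist_force: [-0.2, -0.4, -0.1]
opening: 0.0933
grip_force: 0.0
[-0.09419483  0.62980192 -0.10224112  1.55918461  0.0705436   0.95865721
 -1.51699465] [0.62145134 0.07568689 0.16651488] [-3.13894719e+00  2.14524636e-03  2.71446339e-01]
```

View pics/t2.png

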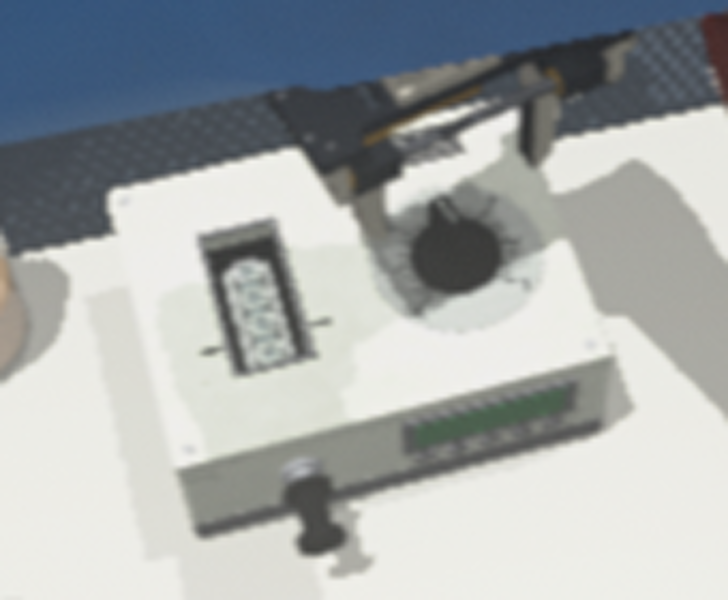

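The picture shows the fingers at (370,215) and (540,140), straddling the knob at (455,250) symmetrically. I'll descend and close.

```bash
python3 -m pendant '[0,0,10,0,0,0,0,0,30,0,0,0,0,0,45,0,0,0,0,0,54,0,0,0,0,0,54,0,0,0]'; python3 -m pendant '[0,0,0,0,0,0,0,0,0,0,0,0,0,0,0,0,0,0,0,0,0,0,0,0,0,0,0,0,0,0,0,0,0,0,0,0,0,0,0,0,0,0,0,0,0,0,0,0,0,0,0,0,0,0,0,0,0,0,0,0]' 1 25
```

```text
time: 2.65
ee_pos: [0.6209, 0.0694, 0.1139]
orientation: [3.141, 0.002, 0.264]
wrist_force: [-0.1, 1.2, -0.1]
opening: 0.0931
grip_force: 0.0
time: 3.65
ee_pos: [0.6215, 0.0732, 0.1147]
orientation: [-3.139, 0.0, 0.266]
wrist_force: [-2.1, 5.6, 0.5]
opening: 0.0176
grip_force: 2.4
```

```bash
python3 -m pendant '[0,0,0,0,0,0,0,0,0,0,0,0,0,0,0,0,0,0,0,0,0,0,0,0,0,0,0,0,0,0]' 1 25;python3 -c "
from workcell import telemetry as t
o=t.get_obs();print(o['joint_pos'],o['moment'],o['tau'])"
```

```text
time: 4.15
ee_pos: [0.621, 0.0752, 0.1146]
orientation: [-3.137, 0.0, 0.269]
wrist_force: [-1.3, 5.4, -0.2]
opening: 0.0129
grip_force: 24.8
[-0.09470129  0.68712222 -0.09844139  1.6139407   0.07739172  0.84509289
 -1.52450226] [1.14676374 0.33419111 0.0073218 ] [ 3.35791625e+00 -4.60190177e+01  2.27047004e+00 -1.43180680e+01
  1.19765505e+00 -2.04765438e-01 -1.39140920e-02]
```

```bash
python3 -m pendant '[0,0,0,0,0,4,0,0,0,0,0,10,0,0,0,0,0,16,0,0,0,0,0,23,0,0,0,0,0,30,0,0,0,0,0,37,0,0,0,0,0,44,0,0,0,0,0,50,0,0,0,0,0,55,0,0,0,0,0,58]'; python3 -m pendant '[0,0,0,0,0,0,0,0,0,0,0,0,0,0,0,0,0,0,0,0,0,0,0,0]'
```

```text
time: 5.15
ee_pos: [0.6212, 0.076, 0.1147]
orientation: [-3.139, 0.004, -0.746]
wrist_force: [-0.4, 6.0, 0.0]
opening: 0.0124
grip_force: 24.8
time: 5.55
ee_pos: [0.6212, 0.0759, 0.1146]
orientation: [-3.139, 0.005, -0.743]
wrist_force: [-0.6, 5.8, 1.0]
opening: 0.013
grip_force: 24.9
```

```bash
python3 -m pendant '[0,0,0,0,0,0,0,0,0,0,0,0,0,0,0,0,0,0,0,0,0,0,0,0,0,0,0,0,0,0,0,0,0,0,0,0]' -1; python3 -m pendant '[0,0,-10,0,0,0,0,0,-30,0,0,0,0,0,-60,0,0,0,0,0,-85,0,0,0,0,0,-100,0,0,0,0,0,-100,0,0,0]'
python3 - <<'E'
from h import *
f=grab_frame("top");cv2.imwrite("pics/t3.png",cv2.resize(f[140:220,235:305],(700,600),interpolation=cv2.INTER_CUBIC,fx=0,fy=0))
o=telemetry.get_obs();print(o['joint_pos'],o['ee_pos'],o['orientation'])
for nm in(590,600,610):
    a=.039-(nm-550)/300*4.712
    for r,z in((.021,.137),(.036,.101)):
        p=proj("top",[.6217+r*np.cos(a),.0754+r*np.sin(a),z]);print(nm,r,(p-[235,140]+.5)*[10,7.5])
E
```

```text
time: 6.15
ee_pos: [0.6219, 0.0713, 0.1147]
orientation: [3.141, -0.0, -0.746]
wrist_force: [0.5, 0.9, 0.1]
opening: 0.0564
grip_force: 0.0
time: 6.75
ee_pos: [0.6237, 0.0716, 0.2182]
orientation: [-3.136, -0.004, -0.746]
wrist_force: [-0.0, 0.6, 0.4]
opening: 0.0928
grip_force: 0.0
[-0.27768312  0.58468002  0.21718657  1.50781111 -0.13686685  1.06082163
 -2.34588361] [0.62257207 0.07159655 0.21624728] [-3.13913694e+00 -1.99411784e-03 -7.46135590e-01]
590 0.021 [345.50339565 192.08716894]
590 0.036 [366.8036405  219.54052865]
600 0.021 [357.38553145 195.30884169]
600 0.036 [386.54304836 224.91317686]
610 0.021 [368.30088597 199.63606717]
610 0.036 [404.70475633 232.13641903]
```

View pics/t3.png

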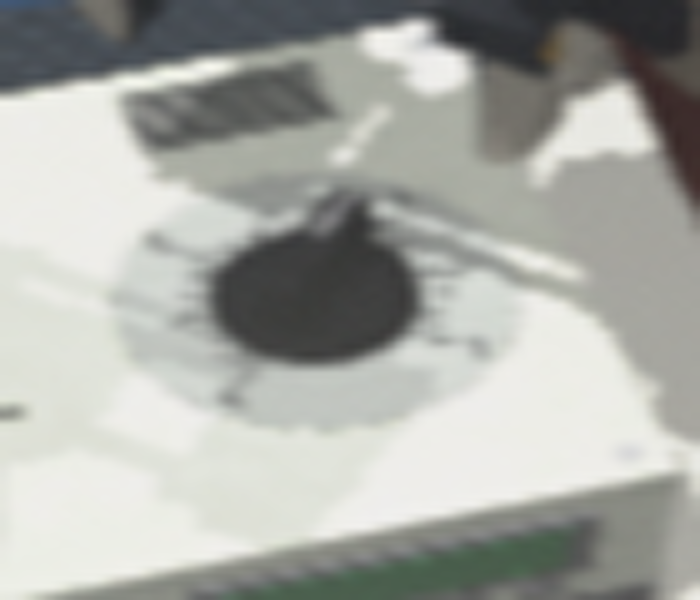

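```bash
python3 -m pendant '[-8,0,0,0,0,-2,-25,0,0,0,0,-7,-45,0,0,0,0,-13,-68,0,0,0,0,-19,-92,0,0,0,0,-25,-116,0,0,0,0,-31,-140,0,0,0,0,-37,-160,-1,0,0,0,-42,-173,-1,0,0,0,-45,-177,-1,0,0,0,-45]' -0.1; python3 -m pendant '[0,0,0,0,0,0,0,0,0,0,0,0]'
python3 - <<'E'
from h import *
f=grab_frame("top");cv2.imwrite("pics/t4raw.png",f)
g=grab_frame("side");cv2.imwrite("pics/s4raw.png",g)
a=cv2.resize(f[140:250,170:310],(700,550),interpolation=cv2.INTER_CUBIC);cv2.imwrite("pics/t4.png",a)
o=telemetry.get_obs();print(o['joint_pos'],o['ee_pos'],o['orientation'])
E
```

```text
time: 7.8
ee_pos: [0.4908, 0.1938, 0.214]
orientation: [-3.141, 0.002, 0.043]
wrist_force: [-0.1, -0.5, 0.5]
opening: 0.0512
grip_force: 0.0
time: 8.0
ee_pos: [0.4933, 0.1915, 0.2145]
orientation: [3.141, -0.0, 0.037]
wrist_force: [0.9, -0.9, 0.1]
opening: 0.0507
grip_force: 0.0
[-0.40985676  0.4314983  -0.00306874  1.77906515  0.0024882   0.93099515
 -1.94791306] [0.49332567 0.19147869 0.21454721] [ 3.14094341e+00 -2.96152614e-04  3.70130672e-02]
```

View pics/t4.png

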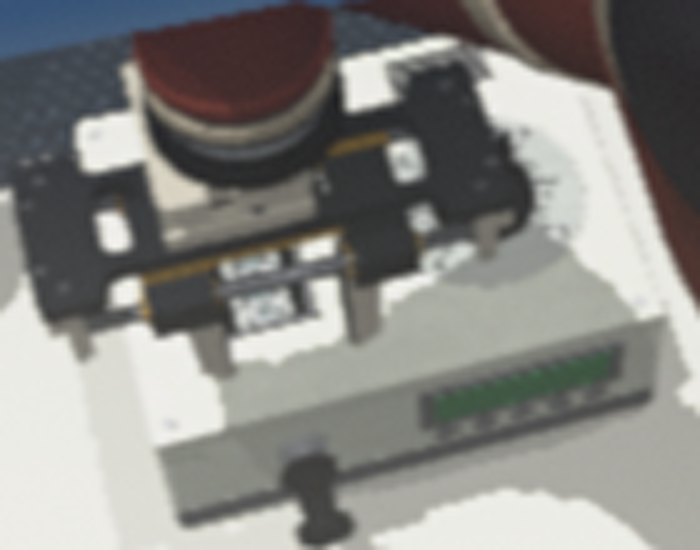

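The gripper hides the dial here, so I'll shift left for a clear check.

```bash
python3 -m pendant '[0,-15,0,0,0,0,0,-50,0,0,0,0,0,-90,0,0,0,0,0,-130,0,0,0,0,0,-165,0,0,0,0,0,-180,0,0,0,0,0,-180,0,0,0]'
python3 - <<'E'
from h import *
f=grab_frame("top");g=grab_frame("side")
a=cv2.resize(f[150:215,240:300],(400,433),interpolation=cv2.INTER_CUBIC)
b=cv2.resize(g[145:210,235:295],(400,433),interpolation=cv2.INTER_CUBIC)
cv2.imwrite("pics/k5.png",cv2.hconcat([a,b]))
for n,(ox,oy) in(("top",(240,150)),("side",(235,145))):
  for nm in(590,600,610):
    an=.039-(nm-550)/300*4.712
    print(n,nm,[np.round((proj(n,[.6217+r*np.cos(an),.0754+r*np.sin(an),z])-[ox,oy]+.5)*6.67).tolist() for r,z in((.023,.137),(-.023,.137),(.036,.101))])
print(telemetry.get_obs()['ee_pos'])
E
```

```text
top 590 [[199.0, 100.0], [157.0, 195.0], [211.0, 129.0]]
top 600 [[208.0, 103.0], [148.0, 192.0], [224.0, 133.0]]
top 610 [[216.0, 107.0], [140.0, 187.0], [237.0, 140.0]]
side 590 [[229.0, 82.0], [159.0, 182.0], [249.0, 110.0]]
side 600 [[237.0, 87.0], [150.0, 177.0], [262.0, 118.0]]
side 610 [[245.0, 93.0], [143.0, 171.0], [274.0, 127.0]]
[0.49314949 0.19176325 0.21459148]invalid input at $: expected a multiple of 6 numbers
```

View pics/k5.png

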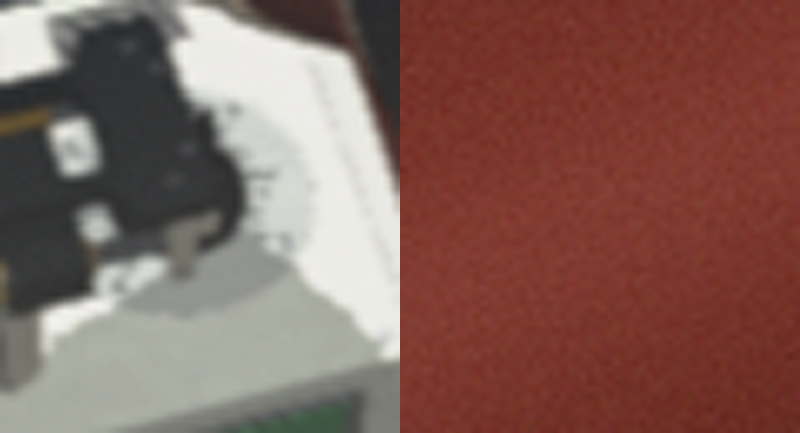

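The crop shows the gripper still over the dial, because my row list was malformed. I'll repeat the sidestep.

```bash
python3 -m pendant '[0,-15,0,0,0,0,0,-50,0,0,0,0,0,-90,0,0,0,0,0,-130,0,0,0,0,0,-165,0,0,0,0,0,-180,0,0,0,0,0,-180,0,0,0,0]'
python3 - <<'E'
from h import *
F=[grab_frame("top").astype(np.float32) for _ in range(6)];f=np.mean(F,0)
o=(240,150);c=f[150:215,240:300];print(c.shape)
cv2.imwrite("pics/k6.png",cv2.resize(np.clip(c*1.0,0,255).astype(np.uint8),(552,598),interpolation=cv2.INTER_CUBIC))
np.save("k6.npy",c)
g=c.mean(2).astype(int);print(telemetry.get_obs()['ee_pos'])
for r in range(8,34):print(r+150,' '.join('%3d'%v for v in g[r,14:42]))
E
```

```text
time: 8.9
ee_pos: [0.4841, 0.3754, 0.2142]
orientation: [-3.14, 0.001, 0.044]
wrist_force: [1.1, -0.5, -0.8]
opening: 0.0511
grip_force: 0.0
(65, 60, 3)
[0.48645264 0.37013119 0.21495333]
158  83  82  82  81  81  80  80  79  79  79  78  78  77  77  77  77  76  75  75  74  74  74  73  73  73  73  72  72
159  83  82  81  81  81  80  79  79  78  78  78  77  77  76  76  76  76  75  74  74  73  73  73  72  72  72  72  71
160  82  81  81  81  79  80  79  78  78  78  77  77  76  76  76  76  75  75  74  74  73  73  73  72  72  72  71  71
161  81  81  80  80  79  79  79  78  77  77  77  77  76  75  75  75  75  74  73  73  74  73  73  72  72  71  71  70
162  81  80  80  79  79  78  78  78  77  77  77  76  75  75  75  74  73  73  73  73  73  72  72  71  71  71  70  69
163  81  80  80  79  79  78  78  77  77  76  76  76  75  75  74  74  73  73  73  72  72  72  71  71  70  70  69  68
164  80  80  79  79  78  78  78  77  76  76  75  75  74  74  74  73  73  73  72  72  71  71  71  71  70  70  69  69
165  79  79  79  78  77  77  77  77  77  75  75  75  74  74  73  73  72  72  72  72  72  71  71  70 
[... 1403 characters left out ...]
  60
178  75  75  73  71  69  70  71  72  71  71  70  69  69  68  67  67  66  65  65  64  64  63  63  62  61  60  60  59
179  75  75  73  72  70  68  69  70  70  70  70  69  68  68  67  66  65  65  65  64  63  63  62  61  60  60  59  58
180  74  74  73  72  71  68  68  68  69  70  69  68  68  66  66  65  65  65  64  63  63  62  61  60  60  59  59  57
181  74  73  73  73  71  69  67  68  68  69  68  67  67  66  65  65  64  64  63  63  62  62  60  59  60  58  57  57
182  73  74  73  73  72  70  69  67  66  67  68  67  66  66  65  64  64  63  63  62  60  60  60  59  59  57  57  55
183  73  73  72  73  72  71  70  68  66  66  66  66  65  65  64  64  63  63  62  61  60  60  59  58  58  57  56  55
```

```bash
python3 -m pendant '[0,15,0,0,0,0,0,50,0,0,0,0,0,95,0,0,0,0,0,140,0,0,0,0,0,185,0,0,0,0,0,230,0,0,0,0,0,275,0,0,0,0,0,320,0,0,0,0,0,365,0,0,0,0,0,400,0,0,0,0]'; python3 -m pendant '[0,40,0,0,0,0,0,75,0,0,0,0,0,90,0,0,0,0,0,90,0,0,0,0]'
python3 - <<'E'
from h import *
f=np.mean([grab_frame("top").astype(np.float32) for _ in range(6)],0)
c=f[150:215,240:300]
cv2.imwrite("pics/k7.png",cv2.resize(np.clip(c,0,255).astype(np.uint8),(552,598),interpolation=cv2.INTER_CUBIC))
g=c.mean(2).astype(int)
print('    ',' '.join('%3d'%v for v in range(248,288)))
for r in range(6,42):print(r+150,' '.join('%3d'%v for v in g[r,8:48]))
print(proj("top",[.6217,.0754,.137]),proj("top",[.6217,.0754,.107]))
E
```

```text
time: 10.2
ee_pos: [0.5, -0.0324, 0.2151]
orientation: [3.14, -0.0, 0.034]
wrist_force: [-0.5, -0.1, 0.4]
opening: 0.0513
grip_force: 0.0
time: 10.6
ee_pos: [0.5038, -0.1204, 0.2148]
orientation: [3.141, 0.0, 0.033]
wrist_force: [-0.2, 0.7, -0.6]
opening: 0.0511
grip_force: 0.0
     248 249 250 251 252 253 254 255 256 257 258 259 260 261 262 263 264 265 266 267 268 269 270 271 272 273 274 275 276 277 278 279 280 281 282 283 284 285 286 287
156 139 121 134 136 124 112 121 136 139 134 127 125 133 143 152 156 160 176 205 225 229 232 235 235 235 235 235 235 235 235 235 235 236 235 235 235 234 232 231 230
157 159 115 118 134 135 123 117 123 126 135 152 162 166 178 206 225 228 229 232 235 235 235 235 234 235 234 235 235 235 235 235 235 235 235 235 236 235 233 231 230
158 180 129 107 119 133 140 150 158 161 175 205 227 229 230 233 236 236 235 235 235 235 235 235 235 235 235 235 235 235 236 236 235 235 235 235 236 235 233 230 230
159 205 161 145 149 161 177 204 224 228 229 233 236 237 236 235 235 235 235 235 235 235 235 235 235 235 235 235 235 235 236 236 235 235 235 236 236 235 229 224 226

[... 4603 characters left out ...]
 210 209 210 210 210 210 204 193 179 165 163 169 167 151 133 126 125 131 140 153 178 202 214 219 219 218 217 217 217 217 217 215 210 211 222 232 236 236
189 228 218 212 209 209 209 210 211 212 209 200 182 183 203 208 205 202 202 203 205 207 208 213 218 218 218 217 217 217 216 216 216 216 216 217 223 232 236 236 236
190 234 229 221 213 210 211 212 212 212 208 194 185 196 212 217 218 218 219 219 219 219 218 218 217 217 217 217 217 216 217 217 217 216 215 218 227 235 236 236 236
191 237 235 230 220 211 210 212 212 206 191 183 196 211 217 217 217 217 217 217 217 217 217 217 217 217 217 217 217 218 218 217 216 214 217 225 233 236 236 236 236
[266.21602095 171.55051393] [266.438933   178.26496069]
```

Run:
```python
from h import *
k=np.array([.6217,.0754,.137])
P=[onz("top",u,v,.137) for u,v in((266.6,171),(266.8,170),(267.2,169),(267.8,168),(268.4,167),(268.9,166))]
for p in P:print(p-k)
q=np.array(P);c=np.polyfit(q[:,0],q[:,1],1)
d=-np.arctan(c[0])+.039;print("nm by line direction",550+d/4.712*300)
for nm in(580,590,600,610):
    a=.039-(nm-550)/300*4.712;print(nm,proj("top",k+.02*np.array([np.cos(a),np.sin(a),0])),proj("top",k+.008*np.array([np.cos(a),np.sin(a),0])))
```

```text
[ 1.39206575e-03 -1.33387893e-03  1.11022302e-16]
[ 0.00423717 -0.00255159  0.        ]
[ 0.00696496 -0.00425998  0.        ]
[ 0.00957498 -0.0064611   0.        ]
[ 1.21922645e-02 -8.66836398e-03  1.11022302e-16]
[ 0.0148797 -0.0106371  0.       ]
nm by line direction 591.9188404920044
580 [267.71960697 165.15627294] [266.82065229 168.97922208]
590 [268.91651642 165.41563658] [267.30174272 169.08401474]
600 [270.04852461 165.82506602] [267.75635923 169.24937417]
610 [271.08831574 166.3749633 ] [268.17339851 169.47130751]
```

View pics/k7.png

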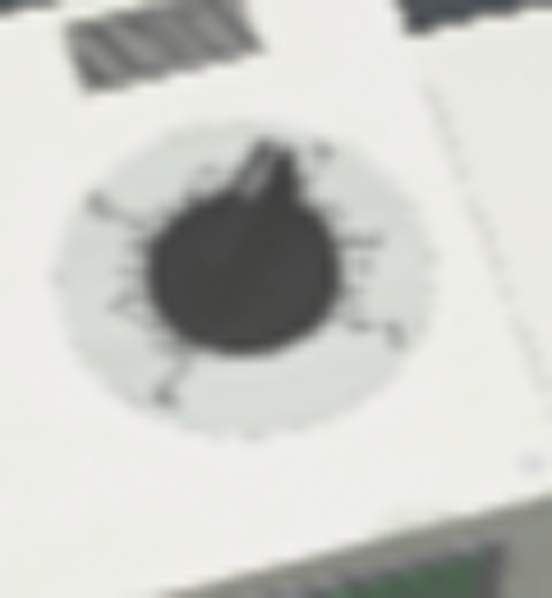

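The dial crop shows the pointer streak running parallel to the line through the digits 4 (165,400) and 6 (320,150), so the knob reads about 600 nm, which agrees with the gripped yaw. Now for the pull grip.

```bash
python3 -m pendant '[0,-15,0,0,0,0,0,-50,0,0,0,0,0,-95,0,0,0,0,0,-140,0,0,0,0,0,-185,0,0,0,0,0,-230,0,0,0,0,0,-270,0,0,0,0,0,-300,0,0,0,0,0,-313,0,0,0,0,0,-313,0,0,0,0]'; python3 -m pendant '[0,0,0,0,0,0,0,0,0,0,0,0,0,0,0,0,0,0]'
```

```text
time: 11.9
ee_pos: [0.4914, 0.1984, 0.2145]
orientation: [-3.141, 0.001, 0.045]
wrist_force: [-0.6, 0.4, 0.6]
opening: 0.0511
grip_force: 0.0
time: 12.2
ee_pos: [0.4929, 0.1935, 0.2148]
orientation: [3.141, -0.0, 0.036]
wrist_force: [-0.2, 0.2, -0.6]
opening: 0.051
grip_force: 0.0
```

```bash
python3 -m pendant '[0,0,15,0,0,0,0,0,45,0,0,0,0,0,75,0,0,0,0,0,100,0,0,0,0,0,120,0,0,0,0,0,140,0,0,0,0,0,155,0,0,0,0,0,167,0,0,0,0,0,172,0,0,0,0,0,172,0,0,0]'; python3 -m pendant '[0,0,0,0,0,0,0,0,0,0,0,0,0,0,0,0,0,0,0,0,0,0,0,0,0,0,0,0,0,0,0,0,0,0,0,0,0,0,0,0,0,0,0,0,0,0,0,0]' 1 30
```

```text
time: 13.2
ee_pos: [0.4924, 0.195, 0.0423]
orientation: [3.141, 0.001, 0.038]
wrist_force: [0.2, 0.9, -0.1]
opening: 0.0513
grip_force: 0.0
time: 14.0
ee_pos: [0.4929, 0.1922, 0.0431]
orientation: [3.138, 0.0, 0.037]
wrist_force: [0.9, -4.7, 3.7]
opening: 0.0173
grip_force: 30.0
```

```bash
python3 -m pendant '[0,0,0,0,0,0,-2,0,0,0,0,0,-6,0,0,0,0,0,-12,0,0,0,0,0,-18,0,0,0,0,0,-24,0,0,0,0,0,-30,0,0,0,0,0,-35,0,0,0,0,0,-39,0,0,0,0,0,-40,0,0,0,0,0]' - 45; python3 -m pendant '[0,0,0,0,0,0,0,0,0,0,0,0,0,0,0,0,0,0,0,0,0,0,0,0]'
python3 - <<'E'
from h import *
f=np.mean([grab_frame("top").astype(np.float32) for _ in range(4)],0)
cv2.imwrite("pics/t8.png",f);f0=cv2.imread("pics/top0.png").astype(float)
o=telemetry.get_obs();print(o['ee_pos'],o['wrist_force'])
# chamber centreline profile along photometer x at z=.09 before/after
r=R.from_euler('z',.039);c=np.array([.6265,.137,0])
for x in range(-75,45,3):
    row=[]
    for im in(f0,f):
        v=[]
        for y in(.058,.061,.064):
            p=proj("top",c+r.apply([x/1000,y,.088]));v.append(im[int(round(p[1])),int(round(p[0]))].mean())
        row.append(int(np.mean(v)))
    print(x,row)
E
```

```text
time: 15.0
ee_pos: [0.4575, 0.1907, 0.0432]
orientation: [3.139, -0.009, 0.036]
wrist_force: [8.5, -6.0, -4.9]
opening: 0.0171
grip_force: 45.0
time: 15.4
ee_pos: [0.4576, 0.1907, 0.0431]
orientation: [3.139, -0.008, 0.036]
wrist_force: [7.4, -5.8, -4.0]
opening: 0.0174
grip_force: 45.0
[0.45758677 0.19070823 0.04311977] [ 7.73745037 -5.40080741 -4.18247134]
-75 [219, 61]
-72 [219, 61]
-69 [218, 62]
-66 [219, 63]
-63 [218, 62]
-60 [218, 59]
-57 [218, 56]
-54 [218, 57]
-51 [219, 59]
-48 [219, 61]
-45 [201, 63]
-42 [145, 63]
-39 [148, 66]
-36 [168, 68]
-33 [153, 69]
-30 [162, 70]
-27 [170, 71]
-24 [153, 72]
-21 [145, 68]
-18 [152, 65]
-15 [160, 64]
-12 [155, 61]
-9 [157, 59]
-6 [169, 59]
-3 [150, 59]
0 [147, 59]
3 [162, 59]
6 [161, 60]
9 [154, 60]
12 [155, 60]
15 [163, 60]
18 [148, 60]
21 [151, 60]
24 [166, 61]
27 [160, 61]
30 [151, 61]
33 [154, 61]
36 [122, 61]
39 [71, 61]
42 [55, 62][ WARN:0@2.363] global loadsave.cpp:1063 imwrite_ Unsupported depth image for selected encoder is fallbacked to CV_8U.
```

```bash
python3 -m pendant '[-2,0,0,0,0,0,-4,0,0,0,0,0,-5,0,0,0,0,0,-5,0,0,0,0,0,-5,0,0,0,0,0,-5,0,0,0,0,0]'
python3 - <<'E'
from h import *
W=[];E=[]
for i in range(12):
    g=grab_frame("side" if i%2 else "top");o=telemetry.get_obs();W.append(o['wrist_force']);E.append(o['ee_pos'])
    if i==1:cv2.imwrite("pics/s9.png",g)
    if i==2:cv2.imwrite("pics/t9.png",g)
print(np.mean(W,0),np.std(W,0),np.mean(E,0),o['orientation'],o['time'])
r=R.from_euler('z',.039);c=np.array([.6265,.137,0])
for n,f in(("side","s9"),("top","t9")):
    im=cv2.imread(f"pics/{f}.png")
    for q in([-.171,.061,.062],[-.188,.061,.062],[-.03,.061,.1],[-.03,.085,.1],[-.1,.061,.06]):
        p=proj(n,c+r.apply(q));print(n,q,p.round(),im[int(p[1]),int(p[0])])
E
```

```text
time: 16.2
ee_pos: [0.4531, 0.1905, 0.0431]
orientation: [3.139, -0.009, 0.035]
wrist_force: [8.1, -6.4, -3.9]
opening: 0.0167
grip_force: 45.0
[ 8.03232371 -6.14926801 -4.65085584] [0.44961987 0.63064119 0.51264343] [0.45308084 0.19054302 0.0431346 ] [ 3.13922452 -0.00933878  0.03523373] 16.8
side [-0.171, 0.061, 0.062] [217. 249.] [29 36 78]
side [-0.188, 0.061, 0.062] [217. 256.] [28 33 78]
side [-0.03, 0.061, 0.1] [212. 186.] [19 20 37]
side [-0.03, 0.085, 0.1] [202. 187.] [19 20 42]
side [-0.1, 0.061, 0.06] [216. 221.] [28 34 83]
top [-0.171, 0.061, 0.062] [237. 254.] [57 58 59]
top [-0.188, 0.061, 0.062] [239. 260.] [58 61 62]
top [-0.03, 0.061, 0.1] [222. 199.] [51 55 75]
top [-0.03, 0.085, 0.1] [213. 201.] [124 139 148]
top [-0.1, 0.061, 0.06] [230. 230.] [56 61 89]
```

```bash
python3 -m pendant '[0,0,0,0,0,0,0,0,0,0,0,0,0,0,0,0,0,0]'; python3 -c "
from workcell import ticket
print(ticket.job_done())"
```

```text
time: 17.1
ee_pos: [0.4531, 0.1905, 0.0431]
orientation: [3.139, -0.009, 0.035]
wrist_force: [7.0, -5.5, -3.6]
opening: 0.0171
grip_force: 45.0
the job is handed in; nothing more can be done
None
```

I set the dial to about 600 nm and let go, then pulled the slide out about 40 mm and handed the job in at 17.1 s still holding it for the third cuvette; the gripper hid the chamber, so the slide position rests on tool travel (39.8 mm) and spring pull (about 8 N), and the dial on the gripped knob angle plus one coarse picture.

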